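# Seat the coffee filter cone in its carafe

## Robot

A 7-joint arm with a two-finger parallel gripper is mounted at the origin on the work surface. World frame = base frame: x ahead of the robot, y to its left, z up, the work surface at z = 0. Lengths are in mm, angles in rad, forces in N, time in s.
With the tool pointing down it reaches from about 400 to 850 mm from the base axis. Payload 6.9 kg.
Tool frame: the origin (TCP) lies between the finger pads; the fingertips stand 22 mm ahead of it and the grasp point (between the pads) lies 3 mm ahead of it; y points along the fingers, x is the direction in which the jaws open and shut, and the axes are right-handed (so a half turn about y gives the same grasp; the last joint's range is limited). The gripper opens to 85 mm and grips with 20 to 120 N. Pads are 22 mm wide; open, the fingers measure 114 mm over their backs; the gripper's body (76 mm by 85 mm) begins 54 mm behind the grasp point. The pads swing forward as they close: fully open they stand 13 mm farther back than shut.
Start: joints at [1.345, 0.507, -0.238, 1.5, 0.126, 1.149, -0.155], TCP at [202.97, -591.114, 253.275] pointing down, gripper open.
Joint ranges: [-3.08, 3.08], [-0.24, 2.05], [-1.43, 1.35], [0, 2.5], [-1.52, 4.66], [0.17, 1.96], [-2.89, 2.89]. Speed limits (rad/s): [2.39, 2.39, 3.14, 3.14, 3.14, 3.14, 3.14].

## Interface

Orientations are given as a unit quaternion [w, x, y, z].
In Python, from plant import * gives the robot as it stands. The module is installed in compiled form; this text tells all that it offers.
- The arm moves only by the tool step_arm, never from a script. Its argument "rows" is a list of rows, each an object of numbers: "claw": the opening, from 0 (shut) to 1 (fully open); "dx", "dy", "dz": the shift along the world's x, y, z in m; "roll": the turn about the world's z in degrees. A call has exactly 8 rows; each row is the pose to reach, as a shift and turn from the pose measured when the call began; what a row does not reach only later rows make up. A row lasts 1/12 s, in which the tool goes at most 41.7 mm and 7.16 degrees, less where a joint would pass 70% of its speed; a pose out of reach is approached as far as the arm can. A call with a gripper value outside its range is refused whole. The fingers move at their own pace and stop on an object; "grip_force" is the grip in N (left out, the last holds). Time passes only in rows, so rows that repeat a pose let the fingers close, or fill a call up. It gives the time, the measured TCP pose, the force and the opening at its end, in the units of the state.
- get_state(): the state, without advancing time (a new reading comes with each control period).
- read_camera(name): name is "scene" or "side" or "wrist"; returns the picture (384x512x3 uint8, red, green, blue); there is no depth.
- camera_model(name): a dict with "intrinsics" (3x3 intrinsics, pixels), "k1" (the pictures are not rectified: a ray, as slopes to the right and down, at radius r is drawn at 1 + k1 r^2 times it, then the intrinsics apply), "rvec" (rotation vector, rad) and "tvec" (3), from world to camera coordinates, as OpenCV has them; the wrist camera has in their place "mount" (4x4, takes a point from camera to tool coordinates, whose origin is the TCP and whose axes are the tool frame's). Camera axes: x right, y down, z forward; pixel columns grow to the right and rows downward; lengths in mm; the calibration is good to about 2 mm. A picture is of the moment at which its call begins: read the wrist's pose just before it. camera_model takes no time and is no camera call.
- hand_in(): hands the job in, once; it reports no verdict.
The state is a dict: "clock": time; "qpos": joint angles; "joint_vel": joint speeds; "joint_efforts": joint torques, N m; "ee_pos": TCP position; "orientation": TCP orientation; "contact_force": force on the tool from outside, world axes, zero at the start; "wrist_torque": the same for the moment, N m; "width": opening from 0.0 (shut) to 1.0 (fully open).
Only numpy, scipy, OpenCV 4.12 (cv2) and the standard library are available. Lean on these libraries where they do the work, as an engineer would, in place of code of your own. Each camera call takes 0.05 s, during which the arm holds its last target. There are 200 camera calls.

## Task

Get the coffee ready to brew: take the steel filter cone with the wooden knob and lower it gently, never dropping it, into the flared mouth of the blue carafe, so that it sits upright and fully home in the matching taper, and let go. Leave the carafe, the white sugar jar and the white milk jug standing where they are.

Things in the scene. Friction and masses are not known exactly. Their poses are not given: they have to be found in the camera images.
- filter: Steel coffee filter: closed cone, narrow end down, 48 mm wide at the flat underside, widening evenly to 96 mm at 60 mm height; flat lid 96 mm wide, top at 67 mm; central upright wooden knob, 26 mm diameter (lowest 6 mm slimmer), from 67 to 112 mm height: grip it from above. About 0.25 kg, loose. Origin: centre of the underside, z up the axis; round, yaw is free.
- carafe: Blue open carafe, loose, 0.7 kg, 130 mm high, belly 108 mm wide, waist at 90 mm height. Conical mouth: opening 88 mm at the rim (96 mm outside), narrowing to 56 mm at the waist; same taper as the filter, which centres itself. Fully home, the filter's origin is about 82 mm above this origin, its lid's top 19 mm above the rim. Origin: centre of the underside, z up the axis.
- jar: Bystander: white ceramic sugar jar, straight-sided cylinder 84 mm across and 60 mm high with a white lid (88 mm) and the same kind of wooden knob up to 112 mm. Loose. Origin: centre of the underside, z up.
- jug: Bystander: white ceramic milk jug, straight-sided and open, 90 mm across and 115 mm high, with a side handle at its own +y. Loose. Origin: centre of the underside, z up.
Not all that is in view belongs to the job. What is shaped like the filter but yellow is not meant. Leave any yellow look-alike of the carafe alone.

How it is judged:
By the outcome, as a careful person would: the job done as asked, in the order asked, and still so for the second after the job is handed in, with the robot touching nothing.
It also fails if it takes over 35 s, if anything falls off the work surface, if the arm or the gripper's body presses on something with over 40 N, if the wrist force passes 120 N, or if a joint passes its speed limit or range.

## Working session

There is one attempt and no reset: what is moved stays moved. The work goes in short steps, Python scripts to look and compute and a tool call to move; the robot and the scene stay as the last step left them, time stands still between calls to the robot, and variables do not carry over. Pictures are saved under pics/ and viewed, about 8 in all and at most 12, crops included, and the job is handed in when it is done.

Besides the shell and the picture viewer there is one more tool, called by a JSON object that holds its "api" and its "payload", one argument or row to a line. step_arm: Moves the arm, as the interface text tells. Its arguments: {"type":"object","properties":{"rows":{"type":"array"},"grip_force":{"type":"number"}},"required":["rows"]}

```bash
mkdir -p pics; cat > h.py <<'E'
from plant import *
import numpy as np, cv2
from scipy.spatial.transform import Rotation as R
def save(n,im): cv2.imwrite(f'pics/{n}.png',im[:,:,::-1])
def cam(name,st=None):
    m=camera_model(name); K=np.array(m['intrinsics']); k1=m['k1']
    if 'mount' in m:
        M=np.array(m['mount']); q=st['orientation']
        Rt=R.from_quat([q[1],q[2],q[3],q[0]]).as_matrix()
        return K,k1,Rt@M[:3,:3],Rt@M[:3,3]+np.array(st['ee_pos'])
    Rc=R.from_rotvec(np.array(m['rvec']).ravel()).as_matrix()
    return K,k1,Rc.T,-Rc.T@np.array(m['tvec']).ravel()
def ray(c,u,v):
    K,k1,Rw,o=c
    d=cv2.undistortPoints(np.array([[[u,v]]],float),K,np.array([k1,0,0,0.]))[0,0]
    return o,Rw@np.array([d[0],d[1],1])
def onz(c,u,v,z):
    o,d=ray(c,u,v); return o+d*(z-o[2])/d[2]
def proj(c,p):
    K,k1,Rw,o=c; x=Rw.T@(np.array(p)-o); s=x[:2]/x[2]; s=s*(1+k1*s@s)
    return K[:2,:2]@s+K[:2,2]
def tri(c1,p1,c2,p2):
    o1,d1=ray(c1,*p1);o2,d2=ray(c2,*p2)
    A=np.stack([d1,-d2],1); t=np.linalg.lstsq(A,o2-o1,rcond=None)[0]
    a=o1+t[0]*d1;b=o2+t[1]*d2; return (a+b)/2,np.linalg.norm(a-b)
E
python3 - <<'E'
from h import *
s=get_state();print({k:np.round(v,3) for k,v in s.items()})
for n in ['scene','side','wrist']:
    im=read_camera(n); np.save(f'{n}0.npy',im); save(n+'0',im)
    c=cam(n,s); print(n,c[3].round(),c[2][:,2].round(2))
E
```

```text
{'clock': np.float64(0.0), 'qpos': array([ 1.346,  0.508, -0.238,  1.501,  0.126,  1.149, -0.155]), 'joint_vel': array([-0.001, -0.001,  0.001,  0.001, -0.001, -0.001, -0.001]), 'joint_efforts': array([-2.0000e-03, -6.2060e+01, -2.1870e+00, -2.4965e+01,  1.3000e-02,
        1.2000e-02, -0.0000e+00]), 'ee_pos': array([ 202.764, -590.683,  252.439]), 'orientation': array([ 0.576, -0.575,  0.411, -0.41 ]), 'contact_force': array([-0.107, -0.837, -0.442]), 'wrist_torque': array([ 0.047, -0.01 ,  0.014]), 'width': np.float64(1.002)}
scene [924.  59. 654.] [-0.58 -0.05 -0.81]
side [240. 714. 528.] [ 0.26 -0.79 -0.55]
wrist [ 266. -569.  373.] [-0.25 -0.09 -0.96]
```

View pics/scene0.png

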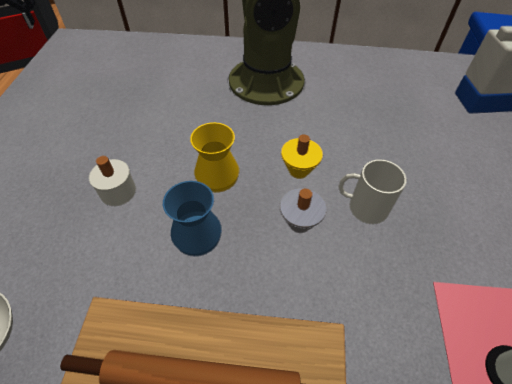

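View pics/side0.png

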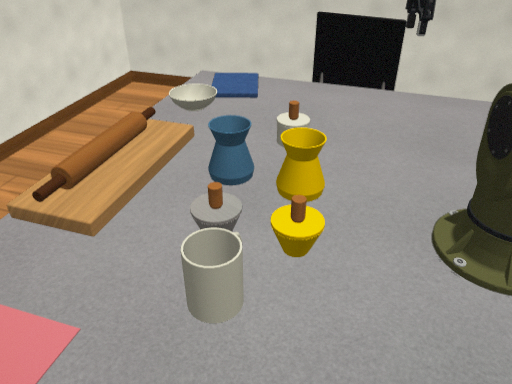

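Candidates in scene/side pixels: the yellow cone at (301,157)/(298,230), the grey steel cone at (303,208)/(217,210), and the white jar at (110,180)/(293,128). The grey cone fits: it is steel, tapers to its narrow end and has a wooden knob. The blue carafe is at (193,215)/(230,150) and has a yellow look-alike at (215,155). The jug is at (377,190).

```bash
python3 - <<'E'
from h import *
S=np.load('scene0.npy');D=np.load('side0.npy');cs=cam('scene');cd=cam('side')
def comp(m,near):
    n,l,st,ce=cv2.connectedComponentsWithStats(m.astype(np.uint8))
    i=min(range(1,n),key=lambda i:np.hypot(*(ce[i]-near))+(1e3 if st[i,4]<40 else 0)); return l==i,st[i],ce[i]
def hsv(im): return cv2.cvtColor(im,cv2.COLOR_RGB2HSV).astype(int)
out=[]
def knob(im,near):
    h=hsv(im); m=((h[...,0]<15)|(h[...,0]>172))&(h[...,1]>120)
    return comp(m,near)
def blue(im,near):
    h=hsv(im); m=(abs(h[...,0]-105)<10)&(h[...,1]>110)
    return comp(m,near)
for nm,a,b in [('filter',(305,200),(215,195)),('jar',(104,167),(293,110)),('yellow',(303,145),(298,208))]:
    r=[]
    for im,n in ((S,a),(D,b)):
        m,st,ce=knob(im,n); r.append(ce); print(nm,st,ce.round(1))
    p,e=tri(cs,r[0],cd,r[1]);print(nm,'knob centroid',p.round(1),e.round(1))
for im,n,c in ((S,(193,215),cs),(D,(230,150),cd)):
    m,st,ce=blue(im,n); y,x=np.nonzero(m); print('carafe',st,ce.round(1))
    # rim: widest rows of the upper third
    top=st[1]; 
    w=[(x[y==r].min(),x[y==r].max()) for r in range(top,top+st[3])]
    k=max(range(st[3]//3),key=lambda i:w[i][1]-w[i][0]); print('rim row',top+k,w[k])
    hull=cv2.convexHull(np.array([(a,b) for a,b in zip(x,y) if b<=top+k+1],np.int32).reshape(-1,1,2))
    # rim points upper half of the ellipse -> plane z=130 -> circle fit
    P=[]
    for col in range(w[k][0]+1,w[k][1]):
        r=y[x==col].min(); P.append(onz(c,col,r-0.5,130)[:2])
    P=np.array(P);A=np.c_[2*P,np.ones(len(P))];s=np.linalg.lstsq(A,(P**2).sum(1),rcond=None)[0]
    print('circle',s[:2].round(1),'R',np.sqrt(s[2]+s[:2]@s[:2]).round(1))
a=cv2.resize(S[110:270,90:420],None,fx=2.2,fy=2.2,interpolation=3);save('cropS',a)
E
```

```text
filter [298 189  14  20 218] [304.2 198.3]
filter [208 182  14  26 254] [215.  194.1]
filter knob centroid [509.6 118.2  93.5] 0.3
jar [ 96 156  17  20 217] [104.6 165.4]
jar [289 101  10  18 127] [293.3 109.4]
jar knob centroid [ 468.8 -309.3   92.9] 1.8
yellow [298 135  12  19 171] [302.9 143.5]
yellow [291 196  15  26 233] [297.6 208.7]
yellow knob centroid [357.  112.9  92.5] 2.6
carafe [ 163  181   58   74 3131] [191.9 217.3]
rim row 200 (np.int64(163), np.int64(212))
circle [ 563.2 -100.5] R 45.7
carafe [ 209  116   45   69 2433] [230.1 150.5]
rim row 123 (np.int64(209), np.int64(250))
circle [564.  -98.7] R 44.9
```

View pics/cropS.png

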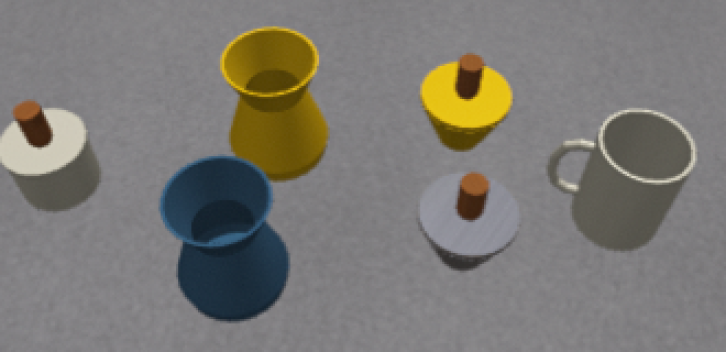

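Grey cone confirmed. Its knob triangulates to about (510, 118) at a plausible height. The carafe is at about (563.5, -99.5), with a rim radius of about 45.5, close to the 48 given. I'll move over the filter now, turning the jaws along x, away from the jug.

{"api": "step_arm", "payload": {
  "rows": [
    {"claw": 1, "dx": 0.03, "dy": 0.03, "dz": 0.01, "roll": 4},
    {"claw": 1, "dx": 0.06, "dy": 0.06, "dz": 0.02, "roll": 9},
    {"claw": 1, "dx": 0.09, "dy": 0.09, "dz": 0.03, "roll": 14},
    {"claw": 1, "dx": 0.12, "dy": 0.12, "dz": 0.03, "roll": 19},
    {"claw": 1, "dx": 0.145, "dy": 0.15, "dz": 0.03, "roll": 24},
    {"claw": 1, "dx": 0.17, "dy": 0.18, "dz": 0.03, "roll": 29},
    {"claw": 1, "dx": 0.195, "dy": 0.21, "dz": 0.03, "roll": 34},
    {"claw": 1, "dx": 0.22, "dy": 0.24, "dz": 0.03, "roll": 38}
  ]
}}

```text
clock: 0.82
ee_pos: [423.8, -348.8, 282.6]
orientation: [0.679, -0.678, 0.2, -0.199]
contact_force: [-0.1, -0.9, 0.7]
width: 1.001
```

{"api": "step_arm", "payload": {
  "rows": [
    {"claw": 1, "dx": 0.01, "dy": 0.035, "dz": 0, "roll": 4},
    {"claw": 1, "dx": 0.02, "dy": 0.07, "dz": 0, "roll": 8},
    {"claw": 1, "dx": 0.03, "dy": 0.105, "dz": 0, "roll": 12},
    {"claw": 1, "dx": 0.04, "dy": 0.14, "dz": 0, "roll": 16},
    {"claw": 1, "dx": 0.045, "dy": 0.175, "dz": 0, "roll": 20},
    {"claw": 1, "dx": 0.05, "dy": 0.21, "dz": 0, "roll": 24},
    {"claw": 1, "dx": 0.055, "dy": 0.245, "dz": 0, "roll": 28},
    {"claw": 1, "dx": 0.06, "dy": 0.28, "dz": 0, "roll": 33}
  ]
}}

```text
clock: 1.48
ee_pos: [483.5, -67.2, 282.6]
orientation: [-0.707, 0.707, 0.002, -0.003]
contact_force: [0.2, 0.0, -0.0]
width: 1.0
```

{"api": "step_arm", "payload": {
  "rows": [
    {"claw": 1, "dx": 0.004, "dy": 0.03, "dz": 0, "roll": 0},
    {"claw": 1, "dx": 0.008, "dy": 0.06, "dz": 0, "roll": 0},
    {"claw": 1, "dx": 0.012, "dy": 0.09, "dz": 0, "roll": 0},
    {"claw": 1, "dx": 0.016, "dy": 0.12, "dz": 0, "roll": 0},
    {"claw": 1, "dx": 0.02, "dy": 0.15, "dz": 0, "roll": 0},
    {"claw": 1, "dx": 0.025, "dy": 0.175, "dz": -0.01, "roll": 0},
    {"claw": 1, "dx": 0.026, "dy": 0.187, "dz": -0.02, "roll": 0},
    {"claw": 1, "dx": 0.026, "dy": 0.187, "dz": -0.03, "roll": 0}
  ]
}}

```text
clock: 2.15
ee_pos: [509.3, 123.6, 252.3]
orientation: [0.708, -0.706, -0.004, 0.005]
contact_force: [0.4, 0.2, 0.1]
width: 0.998
```

```bash
python3 - <<'E'
from h import *
s=get_state();print({k:np.round(s[k],3) for k in ['clock','qpos','ee_pos','orientation']})
im=read_camera('wrist');np.save('wrist1.npy',im);save('wrist1',im);c=cam('wrist',s)
print(c[3].round(),'expected knob top at',proj(c,[509.6,118.2,112]).round(),'grasp pt',proj(c,np.array(s['ee_pos'])-[0,0,3]).round())
h=cv2.cvtColor(im,cv2.COLOR_RGB2HSV).astype(int);m=(((h[...,0]<15)|(h[...,0]>172))&(h[...,1]>120)).astype(np.uint8)
n,l,st,ce=cv2.connectedComponentsWithStats(m)
for i in range(1,n):
    if st[i,4]>150: print(st[i],ce[i].round())
E
```

```text
{'clock': np.float64(2.15), 'qpos': array([ 0.214,  0.412, -0.723,  1.761,  0.303,  1.083, -0.599]), 'ee_pos': array([509.275, 123.61 , 252.33 ]), 'orientation': array([ 0.708, -0.706, -0.004,  0.005])}
[508. 192. 373.] expected knob top at [259. 188.] grasp pt [260. 258.]
[436 100  28  98 755] [449. 143.]
[246 169  25  32 607] [258. 186.]
[ 78 173  40  32 668] [ 94. 190.]
[419 229  22  51 272] [429. 256.]
```

View pics/wrist1.png

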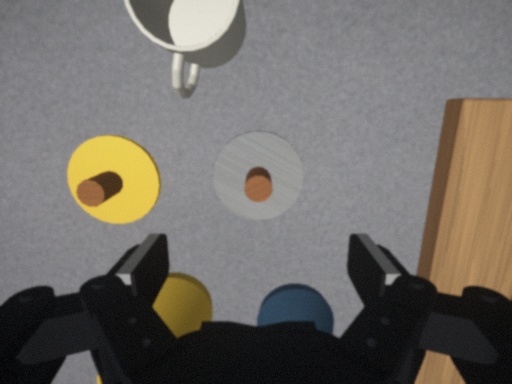

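The wrist view shows the grey lid centred near (258,175), with the knob top near (258,188). I predicted (259,188), so the estimate holds. The jug's handle, near (185,75), is well clear. Next I'll descend partway and re-check.

{"api": "step_arm", "payload": {
  "rows": [
    {"claw": 1, "dx": 0, "dy": -0.005, "dz": -0.015},
    {"claw": 1, "dx": 0, "dy": -0.005, "dz": -0.035},
    {"claw": 1, "dx": 0, "dy": -0.005, "dz": -0.055},
    {"claw": 1, "dx": 0, "dy": -0.005, "dz": -0.075},
    {"claw": 0.9, "dx": 0, "dy": -0.005, "dz": -0.09},
    {"claw": 0.8, "dx": 0, "dy": -0.005, "dz": -0.1},
    {"claw": 0.8, "dx": 0, "dy": -0.005, "dz": -0.1},
    {"claw": 0.8, "dx": 0, "dy": -0.005, "dz": -0.1}
  ]
}}

```text
validation failed for argument at $.ro...
```

```bash
python3 - <<'E'
from h import *
s=get_state();print({k:np.round(s[k],3) for k in ['clock','ee_pos','orientation','width']})
im=read_camera('wrist');save('wrist2',im);c=cam('wrist',s)
print('expected knob top',proj(c,[509.6,118.2,112]).round(1),'1mm=',(proj(c,[510.6,118.2,112])-proj(c,[509.6,118.2,112])).round(1))
h=cv2.cvtColor(im,cv2.COLOR_RGB2HSV).astype(int);m=(((h[...,0]<15)|(h[...,0]>172))&(h[...,1]>120)).astype(np.uint8)
n,l,st,ce=cv2.connectedComponentsWithStats(m)
for i in range(1,n):
    if st[i,4]>150: print(st[i],ce[i].round())
E
```

```text
{'clock': np.float64(2.2), 'ee_pos': array([508.449, 120.812, 250.144]), 'orientation': array([-0.707,  0.707,  0.002, -0.005]), 'width': np.float64(0.998)}
expected knob top [260.7 185.3] 1mm= [1.1 0. ]
[437  97  32  94 814] [452. 139.]
[247 166  26  33 628] [259. 183.]
[ 78 171  38  32 693] [ 94. 188.]
[431 197  17  31 177] [439. 213.]
```

View pics/wrist2.png

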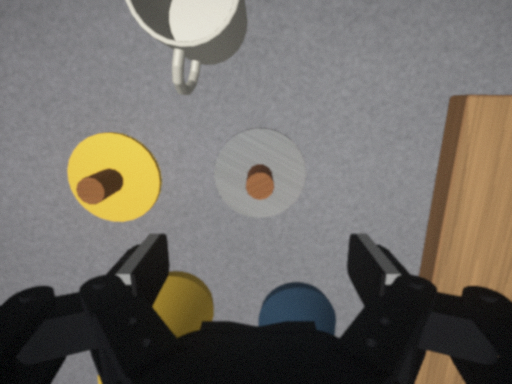

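The call was refused because each row needs a roll value, and nothing moved. This picture is essentially the same as the last one: the knob top is at (260,186), as predicted. I'll resend with roll.

{"api": "step_arm", "payload": {
  "rows": [
    {"claw": 1, "dx": 0.001, "dy": -0.002, "dz": -0.015, "roll": 0},
    {"claw": 1, "dx": 0.001, "dy": -0.002, "dz": -0.035, "roll": 0},
    {"claw": 1, "dx": 0.001, "dy": -0.002, "dz": -0.055, "roll": 0},
    {"claw": 1, "dx": 0.001, "dy": -0.002, "dz": -0.075, "roll": 0},
    {"claw": 0.9, "dx": 0.001, "dy": -0.002, "dz": -0.09, "roll": 0},
    {"claw": 0.8, "dx": 0.001, "dy": -0.002, "dz": -0.1, "roll": 0},
    {"claw": 0.8, "dx": 0.001, "dy": -0.002, "dz": -0.1, "roll": 0},
    {"claw": 0.8, "dx": 0.001, "dy": -0.002, "dz": -0.1, "roll": 0}
  ]
}}

```text
clock: 2.92
ee_pos: [509.8, 116.3, 151.1]
orientation: [-0.706, 0.708, 0.001, -0.004]
contact_force: [0.3, -0.2, 0.6]
width: 0.801
```

```bash
cat > look.py <<'E'
from h import *
import sys
s=get_state();print({k:np.round(s[k],3) for k in ['clock','ee_pos','orientation','width']})
im=read_camera('wrist');save(sys.argv[1],im);c=cam('wrist',s)
print('expected knob top',proj(c,[509.6,118.2,112]).round(1),'px per mm',(proj(c,[510.6,118.2,112])-proj(c,[509.6,118.2,112])).round(1))
h=cv2.cvtColor(im,cv2.COLOR_RGB2HSV).astype(int);m=(((h[...,0]<15)|(h[...,0]>172))&(h[...,1]>120)).astype(np.uint8)
n,l,st,ce=cv2.connectedComponentsWithStats(m)
for i in range(1,n):
    if st[i,4]>150: print(st[i],ce[i].round(),'on z=100 plane',onz(c,*ce[i],100).round(1))
E
python3 look.py wrist3
```

```text
{'clock': np.float64(2.917), 'ee_pos': array([509.762, 116.335, 151.093]), 'orientation': array([-0.706,  0.708,  0.001, -0.004]), 'width': np.float64(0.801)}
expected knob top [259.3 223.6] px per mm [1.8 0. ]
[ 476  143   36  168 1647] [499. 242.] on z=100 plane [658.2 102.2 100. ]
[ 237  188   42   56 1747] [257. 217.] on z=100 plane [508.2 117.5 100. ]
[   0  195   47   56 1260] [ 17. 224.] on z=100 plane [360.7 111.7 100. ]
```

View pics/wrist3.png

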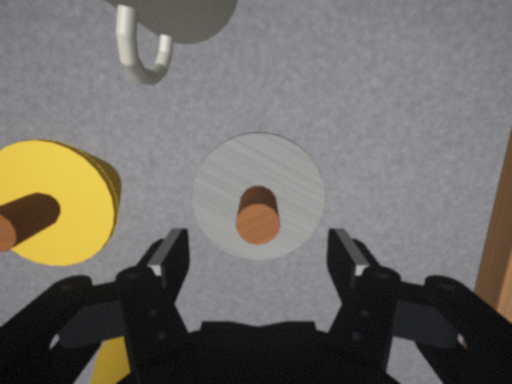

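The knob top sits at (258,223) against a prediction of (259,224), midway between the pads. I'll descend and grip.

{"api": "step_arm", "payload": {
  "rows": [
    {"claw": 0.8, "dx": -0.0005, "dy": 0.0015, "dz": -0.012, "roll": 0},
    {"claw": 0.8, "dx": -0.0005, "dy": 0.0015, "dz": -0.024, "roll": 0},
    {"claw": 0.8, "dx": -0.0005, "dy": 0.0015, "dz": -0.036, "roll": 0},
    {"claw": 0.8, "dx": -0.0005, "dy": 0.0015, "dz": -0.046, "roll": 0},
    {"claw": 0.7, "dx": -0.0005, "dy": 0.0015, "dz": -0.053, "roll": 0},
    {"claw": 0.6, "dx": -0.0005, "dy": 0.0015, "dz": -0.053, "roll": 0},
    {"claw": 0.5, "dx": -0.0005, "dy": 0.0015, "dz": -0.053, "roll": 0},
    {"claw": 0.45, "dx": -0.0005, "dy": 0.0015, "dz": -0.053, "roll": 0}
  ],
  "grip_force": 40
}}

```text
clock: 3.63
ee_pos: [510.0, 118.5, 99.2]
orientation: [-0.707, 0.708, 0.001, -0.004]
contact_force: [-0.6, 0.3, 0.7]
width: 0.452
```

{"api": "step_arm", "payload": {
  "rows": [
    {"claw": 0.38, "dx": 0, "dy": 0, "dz": 0, "roll": 0},
    {"claw": 0.33, "dx": 0, "dy": 0, "dz": 0, "roll": 0},
    {"claw": 0.28, "dx": 0, "dy": 0, "dz": 0, "roll": 0},
    {"claw": 0.2, "dx": 0, "dy": 0, "dz": 0, "roll": 0},
    {"claw": 0.1, "dx": 0, "dy": 0, "dz": 0, "roll": 0},
    {"claw": 0, "dx": 0, "dy": 0, "dz": 0, "roll": 0},
    {"claw": 0, "dx": 0, "dy": 0, "dz": 0, "roll": 0},
    {"claw": 0, "dx": 0, "dy": 0, "dz": 0, "roll": 0}
  ],
  "grip_force": 40
}}

```text
clock: 4.3
ee_pos: [510.1, 118.7, 99.9]
orientation: [-0.707, 0.708, 0.002, -0.003]
contact_force: [-1.6, -0.9, 5.4]
width: 0.294
```

Gripped at width 0.294, about 25 mm. Lifting now.

{"api": "step_arm", "payload": {
  "rows": [
    {"claw": 0, "dx": 0, "dy": 0, "dz": 0.01, "roll": 0},
    {"claw": 0, "dx": 0, "dy": 0, "dz": 0.03, "roll": 0},
    {"claw": 0, "dx": 0, "dy": 0, "dz": 0.055, "roll": 0},
    {"claw": 0, "dx": 0, "dy": 0, "dz": 0.08, "roll": 0},
    {"claw": 0, "dx": 0, "dy": 0, "dz": 0.105, "roll": 0},
    {"claw": 0, "dx": 0, "dy": 0, "dz": 0.13, "roll": 0},
    {"claw": 0, "dx": 0, "dy": 0, "dz": 0.15, "roll": 0},
    {"claw": 0, "dx": 0, "dy": 0, "dz": 0.16, "roll": 0}
  ]
}}

```text
clock: 4.97
ee_pos: [510.5, 119.2, 262.8]
orientation: [-0.707, 0.707, 0.003, -0.002]
contact_force: [1.1, -0.1, -3.1]
width: 0.291
```

{"api": "step_arm", "payload": {
  "rows": [
    {"claw": 0, "dx": 0.004, "dy": -0.015, "dz": 0.005, "roll": 0},
    {"claw": 0, "dx": 0.011, "dy": -0.045, "dz": 0.01, "roll": 0},
    {"claw": 0, "dx": 0.018, "dy": -0.075, "dz": 0.01, "roll": 0},
    {"claw": 0, "dx": 0.025, "dy": -0.105, "dz": 0.01, "roll": 0},
    {"claw": 0, "dx": 0.032, "dy": -0.135, "dz": 0.01, "roll": 0},
    {"claw": 0, "dx": 0.039, "dy": -0.165, "dz": 0.01, "roll": 0},
    {"claw": 0, "dx": 0.046, "dy": -0.19, "dz": 0.01, "roll": 0},
    {"claw": 0, "dx": 0.051, "dy": -0.21, "dz": 0.01, "roll": 0}
  ]
}}

```text
clock: 5.63
ee_pos: [561.2, -93.9, 272.0]
orientation: [-0.707, 0.707, 0.002, -0.002]
contact_force: [0.4, 1.1, -3.4]
width: 0.292
```

{"api": "step_arm", "payload": {
  "rows": [
    {"claw": 0, "dx": 0.002, "dy": -0.004, "dz": 0, "roll": 0},
    {"claw": 0, "dx": 0.002, "dy": -0.0055, "dz": -0.005, "roll": 0},
    {"claw": 0, "dx": 0.002, "dy": -0.0055, "dz": -0.01, "roll": 0},
    {"claw": 0, "dx": 0.002, "dy": -0.0055, "dz": -0.015, "roll": 0},
    {"claw": 0, "dx": 0.002, "dy": -0.0055, "dz": -0.02, "roll": 0},
    {"claw": 0, "dx": 0.002, "dy": -0.0055, "dz": -0.02, "roll": 0},
    {"claw": 0, "dx": 0.002, "dy": -0.0055, "dz": -0.02, "roll": 0},
    {"claw": 0, "dx": 0.002, "dy": -0.0055, "dz": -0.02, "roll": 0}
  ]
}}

```text
clock: 6.3
ee_pos: [563.3, -98.8, 252.2]
orientation: [-0.707, 0.707, 0.002, -0.003]
contact_force: [-0.8, 0.9, -3.0]
width: 0.291
```

```bash
python3 - <<'E'
from h import *
s=get_state();print({k:np.round(s[k],3) for k in ['clock','ee_pos','contact_force','width']})
t=[]
for n in ['scene','side']:
    im=read_camera(n);np.save(n+'1.npy',im);c=cam(n)
    h=cv2.cvtColor(im,cv2.COLOR_RGB2HSV).astype(int)
    # carafe rim still at place? lower outline
    m=((abs(h[...,0]-105)<10)&(h[...,1]>110)).astype(np.uint8)
    k,l,st,ce=cv2.connectedComponentsWithStats(m); i=[i for i in range(1,k) if st[i,4]>1000]; print(n,[(st[j],ce[j].round()) for j in i])
    u,v=proj(c,[563.5,-99.6,150]).astype(int); t.append(cv2.resize(im[max(0,v-110):v+90,u-75:u+75],(390,520),interpolation=3))
save('pair1',np.hstack(t))
E
```

```text
{'clock': np.float64(6.3), 'ee_pos': array([563.272, -98.772, 252.182]), 'contact_force': array([-0.769,  0.934, -3.023]), 'width': np.float64(0.291)}
scene [(array([ 459,   11,   53,   44, 1076], dtype=int32), array([482.,  29.])), (array([ 456,   75,   56,   38, 1147], dtype=int32), array([482.,  99.])), (array([ 163,  186,   58,   69, 2504], dtype=int32), array([193., 224.]))]
side [(array([ 209,  117,   44,   68, 2395], dtype=int32), array([230., 151.]))]
```

View pics/pair1.png

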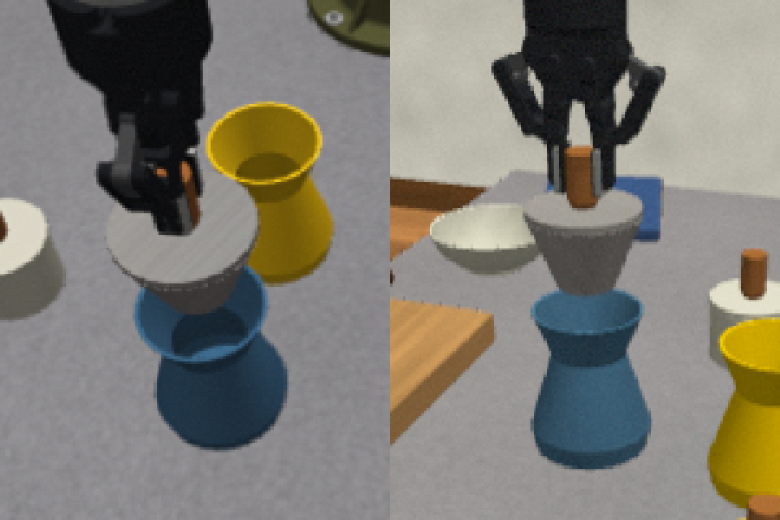

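Both views show the filter hanging upright over the blue mouth: lid at (182,230) over rim at (200,310) on the left, lid at (583,210) over rim at (587,305) on the right. Now I'll lower it to just above contact.

{"api": "step_arm", "payload": {
  "rows": [
    {"claw": 0, "dx": 0, "dy": -0.0005, "dz": -0.008, "roll": 0},
    {"claw": 0, "dx": 0, "dy": -0.0005, "dz": -0.018, "roll": 0},
    {"claw": 0, "dx": 0, "dy": -0.0005, "dz": -0.028, "roll": 0},
    {"claw": 0, "dx": 0, "dy": -0.0005, "dz": -0.038, "roll": 0},
    {"claw": 0, "dx": 0, "dy": -0.0005, "dz": -0.046, "roll": 0},
    {"claw": 0, "dx": 0, "dy": -0.0005, "dz": -0.053, "roll": 0},
    {"claw": 0, "dx": 0, "dy": -0.0005, "dz": -0.058, "roll": 0},
    {"claw": 0, "dx": 0, "dy": -0.0005, "dz": -0.06, "roll": 0}
  ]
}}

```text
clock: 7.07
ee_pos: [563.0, -99.6, 191.2]
orientation: [-0.707, 0.707, 0.001, -0.003]
contact_force: [-0.0, -0.8, -4.1]
width: 0.291
```

```bash
python3 - <<'E'
from h import *
s=get_state();print({k:np.round(s[k],3) for k in ['clock','ee_pos','contact_force','wrist_torque','width']})
P=[]
for n,near in (('scene',(193,215)),('side',(230,150))):
    im=read_camera(n);np.save(n+'2.npy',im);c=cam(n);h=cv2.cvtColor(im,cv2.COLOR_RGB2HSV).astype(int)
    m=((abs(h[...,0]-105)<10)&(h[...,1]>110)).astype(np.uint8)
    k,l,st,ce=cv2.connectedComponentsWithStats(m); i=min(range(1,k),key=lambda i:np.hypot(*(ce[i]-near))+(0 if st[i,4]>800 else 999)); print(n,'blue',st[i])
E
```

```text
{'clock': np.float64(7.067), 'ee_pos': array([563.041, -99.577, 191.23 ]), 'contact_force': array([-0.039, -0.848, -4.142]), 'wrist_torque': array([ 0.025, -0.01 ,  0.009]), 'width': np.float64(0.291)}
scene blue [ 164  199   57   56 1658]
side blue [ 209  122   44   63 1913]
```

No contact yet, with the force still just the filter's weight. Lowering slowly now.

{"api": "step_arm", "payload": {
  "rows": [
    {"claw": 0, "dx": 0, "dy": 0, "dz": -0.001, "roll": 0},
    {"claw": 0, "dx": 0, "dy": 0, "dz": -0.002, "roll": 0},
    {"claw": 0, "dx": 0, "dy": 0, "dz": -0.003, "roll": 0},
    {"claw": 0, "dx": 0, "dy": 0, "dz": -0.004, "roll": 0},
    {"claw": 0, "dx": 0, "dy": 0, "dz": -0.005, "roll": 0},
    {"claw": 0, "dx": 0, "dy": 0, "dz": -0.006, "roll": 0},
    {"claw": 0, "dx": 0, "dy": 0, "dz": -0.006, "roll": 0},
    {"claw": 0, "dx": 0, "dy": 0, "dz": -0.006, "roll": 0}
  ]
}}

```text
clock: 7.83
ee_pos: [563.2, -99.6, 185.9]
orientation: [-0.707, 0.707, 0.002, -0.002]
contact_force: [0.2, 0.6, -3.2]
width: 0.291
```

{"api": "step_arm", "payload": {
  "rows": [
    {"claw": 0, "dx": 0, "dy": 0, "dz": -0.0005, "roll": 0},
    {"claw": 0, "dx": 0, "dy": 0, "dz": -0.001, "roll": 0},
    {"claw": 0, "dx": 0, "dy": 0, "dz": -0.0015, "roll": 0},
    {"claw": 0, "dx": 0, "dy": 0, "dz": -0.002, "roll": 0},
    {"claw": 0, "dx": 0, "dy": 0, "dz": -0.0025, "roll": 0},
    {"claw": 0, "dx": 0, "dy": 0, "dz": -0.003, "roll": 0},
    {"claw": 0, "dx": 0, "dy": 0, "dz": -0.003, "roll": 0},
    {"claw": 0, "dx": 0, "dy": 0, "dz": -0.003, "roll": 0}
  ]
}}

```text
clock: 8.5
ee_pos: [563.5, -99.6, 183.0]
orientation: [-0.707, 0.707, 0.002, -0.002]
contact_force: [0.5, -0.5, -2.5]
width: 0.289
```

{"api": "step_arm", "payload": {
  "rows": [
    {"claw": 0, "dx": 0, "dy": 0, "dz": -0.0005, "roll": 0},
    {"claw": 0, "dx": 0, "dy": 0, "dz": -0.001, "roll": 0},
    {"claw": 0, "dx": 0, "dy": 0, "dz": -0.0015, "roll": 0},
    {"claw": 0, "dx": 0, "dy": 0, "dz": -0.002, "roll": 0},
    {"claw": 0, "dx": 0, "dy": 0, "dz": -0.002, "roll": 0},
    {"claw": 0, "dx": 0, "dy": 0, "dz": -0.002, "roll": 0},
    {"claw": 0, "dx": 0, "dy": 0, "dz": -0.002, "roll": 0},
    {"claw": 0, "dx": 0, "dy": 0, "dz": -0.002, "roll": 0}
  ]
}}

```text
clock: 9.17
ee_pos: [563.7, -100.0, 182.0]
orientation: [-0.706, 0.708, 0.002, -0.002]
contact_force: [-2.3, -2.0, 6.3]
width: 0.291
```

Contact: about 9 N upward at almost the nominal home height, with a small lateral push. I'll ease in that direction and down slightly.

{"api": "step_arm", "payload": {
  "rows": [
    {"claw": 0, "dx": -0.0005, "dy": -0.0005, "dz": -0.0005, "roll": 0},
    {"claw": 0, "dx": -0.001, "dy": -0.001, "dz": -0.001, "roll": 0},
    {"claw": 0, "dx": -0.001, "dy": -0.001, "dz": -0.0015, "roll": 0},
    {"claw": 0, "dx": -0.001, "dy": -0.001, "dz": -0.0015, "roll": 0},
    {"claw": 0, "dx": -0.001, "dy": -0.001, "dz": -0.0015, "roll": 0},
    {"claw": 0, "dx": -0.001, "dy": -0.001, "dz": -0.0015, "roll": 0},
    {"claw": 0, "dx": -0.001, "dy": -0.001, "dz": -0.0015, "roll": 0},
    {"claw": 0, "dx": -0.001, "dy": -0.001, "dz": -0.0015, "roll": 0}
  ]
}}

```text
clock: 9.83
ee_pos: [563.5, -100.1, 181.9]
orientation: [-0.706, 0.708, 0.003, -0.001]
contact_force: [-2.1, 1.5, 10.4]
width: 0.289
```

```bash
cat > pair.py <<'E'
from h import *
import sys
s=get_state();print({k:np.round(s[k],3) for k in ['clock','ee_pos','contact_force','wrist_torque','width']})
t=[];kn=[]
for n,near,kp in (('scene',(193,215),[563.5,-99.6,175]),('side',(230,150),[563.5,-99.6,175])):
    im=read_camera(n);c=cam(n);h=cv2.cvtColor(im,cv2.COLOR_RGB2HSV).astype(int)
    m=((abs(h[...,0]-105)<10)&(h[...,1]>110)).astype(np.uint8)
    k,l,st,ce=cv2.connectedComponentsWithStats(m); i=min(range(1,k),key=lambda i:np.hypot(*(ce[i]-near))+(0 if st[i,4]>800 else 999)); print(n,'blue',st[i])
    u,v=proj(c,[563.5,-99.6,130]).astype(int); t.append(cv2.resize(im[max(0,v-90):v+90,u-65:u+65],(390,540),interpolation=3))
    m=(((h[...,0]<15)|(h[...,0]>172))&(h[...,1]>120)).astype(np.uint8)
    k,l,st,ce=cv2.connectedComponentsWithStats(m);near=proj(c,kp)
    i=min(range(1,k),key=lambda i:np.hypot(*(ce[i]-near))+(0 if st[i,4]>30 else 999)); print('knob',st[i],ce[i].round(1)); kn.append(ce[i])
p,e=tri(cam('scene'),kn[0],cam('side'),kn[1]); print('knob centroid',p.round(1),e.round(1))
save(sys.argv[1],np.hstack(t))
E
python3 pair.py pair2
```

```text
{'clock': np.float64(9.833), 'ee_pos': array([ 563.536, -100.093,  181.923]), 'contact_force': array([-2.136,  1.536, 10.411]), 'wrist_torque': array([ 0.23 ,  0.388, -0.039]), 'width': np.float64(0.289)}
scene blue [ 166  201   55   54 1590]
knob [186 174   6  21  70] [189.1 182.4]
side blue [ 209  124   44   61 1882]
knob [222  94  12  23 164] [227.9 104.6]
knob centroid [561.2 -90.7 178.7] 2.6
```

View pics/pair2.png

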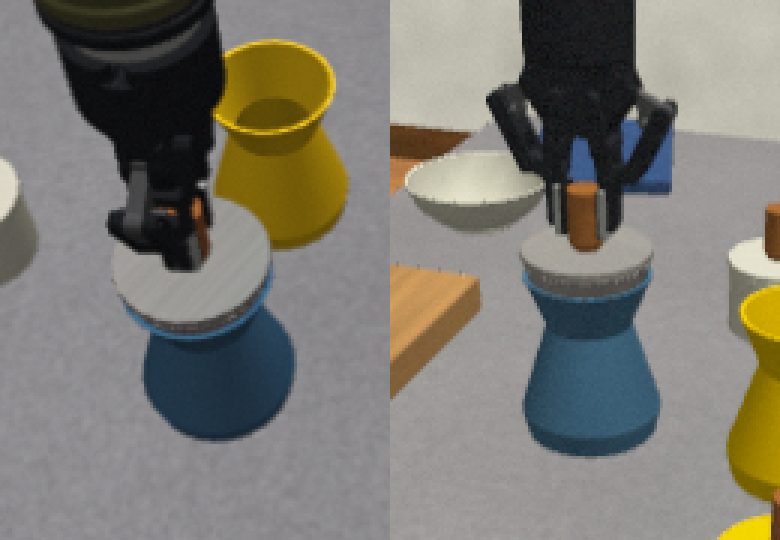

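Seated: the lid sits level just above the rim in both views (lid at (192,262) and (587,248)), and z stopped while the force rose. The carafe's base has not moved. I'll take off some preload and release gradually.

{"api": "step_arm", "payload": {
  "rows": [
    {"claw": 0.28, "dx": 0, "dy": 0, "dz": -0.001, "roll": 0},
    {"claw": 0.3, "dx": 0, "dy": 0, "dz": -0.0005, "roll": 0},
    {"claw": 0.32, "dx": 0, "dy": 0, "dz": 0, "roll": 0},
    {"claw": 0.36, "dx": 0, "dy": 0, "dz": 0, "roll": 0},
    {"claw": 0.4, "dx": 0, "dy": 0, "dz": 0, "roll": 0},
    {"claw": 0.46, "dx": 0, "dy": 0, "dz": 0, "roll": 0},
    {"claw": 0.54, "dx": 0, "dy": 0, "dz": 0, "roll": 0},
    {"claw": 0.6, "dx": 0, "dy": 0, "dz": 0, "roll": 0}
  ]
}}

```text
clock: 10.6
ee_pos: [563.5, -100.1, 181.8]
orientation: [-0.707, 0.708, 0.003, -0.001]
contact_force: [0.4, 0.1, 0.7]
width: 0.599
```

{"api": "step_arm", "payload": {
  "rows": [
    {"claw": 0.6, "dx": 0, "dy": 0, "dz": 0.003, "roll": 0},
    {"claw": 0.6, "dx": 0, "dy": 0, "dz": 0.01, "roll": 0},
    {"claw": 0.6, "dx": 0, "dy": 0, "dz": 0.02, "roll": 0},
    {"claw": 0.6, "dx": 0, "dy": 0, "dz": 0.03, "roll": 0},
    {"claw": 0.6, "dx": 0, "dy": 0, "dz": 0.045, "roll": 0},
    {"claw": 0.6, "dx": 0, "dy": 0, "dz": 0.06, "roll": 0},
    {"claw": 0.6, "dx": 0, "dy": 0, "dz": 0.08, "roll": 0},
    {"claw": 0.6, "dx": 0, "dy": 0, "dz": 0.1, "roll": 0}
  ]
}}

```text
clock: 11.27
ee_pos: [563.4, -100.0, 283.7]
orientation: [-0.707, 0.708, 0.003, -0.001]
contact_force: [0.1, 1.6, 0.5]
width: 0.6
```

{"api": "step_arm", "payload": {
  "rows": [
    {"claw": 0.6, "dx": -0.02, "dy": 0, "dz": 0.02, "roll": 0},
    {"claw": 0.6, "dx": -0.04, "dy": 0, "dz": 0.04, "roll": 0},
    {"claw": 0.6, "dx": -0.06, "dy": 0, "dz": 0.06, "roll": 0},
    {"claw": 0.6, "dx": -0.08, "dy": 0, "dz": 0.08, "roll": 0},
    {"claw": 0.6, "dx": -0.09, "dy": 0, "dz": 0.09, "roll": 0},
    {"claw": 0.6, "dx": -0.1, "dy": 0, "dz": 0.1, "roll": 0},
    {"claw": 0.6, "dx": -0.1, "dy": 0, "dz": 0.1, "roll": 0},
    {"claw": 0.6, "dx": -0.1, "dy": 0, "dz": 0.1, "roll": 0}
  ]
}}

```text
clock: 11.93
ee_pos: [463.6, -100.2, 384.0]
orientation: [-0.706, 0.708, 0.004, -0.0]
contact_force: [-0.0, 0.5, 0.5]
width: 0.598
```

```bash
python3 pair.py pair3
```

```text
{'clock': np.float64(11.933), 'ee_pos': array([ 463.612, -100.194,  383.963]), 'contact_force': array([-0.011,  0.526,  0.517]), 'wrist_torque': array([ 0.057,  0.067, -0.026]), 'width': np.float64(0.598)}
scene blue [ 166  201   55   54 1595]
knob [176 173  16  25 303] [183.8 184.8]
side blue [ 209  124   44   61 1877]
knob [223  94  12  23 197] [229.1 104.4]
knob centroid [ 563.  -100.8  174.2] 0.7
```

View pics/pair3.png

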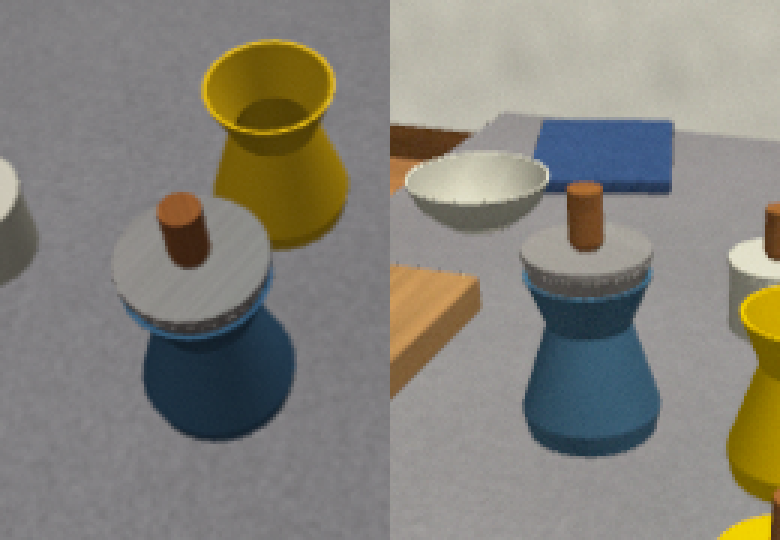

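The released filter stands level and centred. Its knob centroid is at (563, -101, 174), so the filter has risen by about 81 mm against the 82 mm expected. Handing in.

```bash
python3 -c "
from plant import *
print(hand_in())"
```

```text
the job is handed in; nothing more can be done
None
```

The steel filter is in the blue carafe's mouth, upright and fully home, and I handed the job in at about 12 s with the gripper well clear. I gripped it by the knob and lowered it slowly until it touched. I then pressed lightly, at about 10 N measured, and released it gradually.

**Last checks:**
- **Seating:** in both views the lid is level just above the rim. The knob is centred on the carafe within about 1 mm. Its height puts the filter about 81 mm up, against the 82 mm expected.
- **Gripper:** the force reading was near zero after letting go.
- **Carafe:** its base is where it was, to within a pixel in both views.
- **Jar and jug:** I didn't re-measure either one. The arm never came near them, and only the jar was partly in the last picture.

**What disagreed:**
- **Refused move:** one move call was refused because its rows left out the roll value; nothing moved, and I sent it again with roll.
- **Knob reading:** one knob reading taken while gripping was about 9 mm off because the fingers hid part of it. It cleared up after release.

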